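# Wedge the printing block tight in its jig

## Task

Lock the flower printing block into its wooden jig. Lay the loose tapered wedge flat in the mouth of the slot beside the block, thin end first and straight face to the block, and let go of it while it is still loose; then tap or push its red thick end along the slot until it jams and stands firm against a steady push of about 15 N, never pushing harder than about 22 N. Leave the block flat against its end stop, the wedge gripping on its own, and the other things on the table where they are.

Things in the scene. Friction and masses are not known exactly. Their poses are not given: they have to be found in the camera images.
- jig: Fixed plywood board, 260 x 200 x 12 mm, with wooden rails. Origin: at table height (board's top at z = +12 mm), 30 mm to +x of the board's middle. Its x axis runs along the slot, from the open mouth inwards: the way the wedge is driven. The block lies on it, the slot at the block's -y side. The board in front of the slot (x from -160 to -40 mm, y from -100 to +100) is clear.
- slot_mouth (a point): Middle of the slot's open mouth, on the board's top: jig x = -40, y = -50, z = +12 mm. The slot lies between the block's -y face (parallel to jig x) and a dark tapered fence, 24 mm high, x from -45 to +60 mm. It narrows 1 mm in 7 towards +x: about 20.5 mm wide at x = -40, 10.5 mm at x = +30. The fence may stand up to 3.5 mm nearer or further (not reported), so where the wedge jams varies.
- block_stop (a point): On the board's top at the middle of the end stop's face, jig x = +61, y = 0, z = +12 mm; the stop is 24 mm high, y from -38 to +38 mm, and holds the block's +x end as the wedge drags it along.
- cheek_face (a point): On the board's top at the middle of the sprung wooden cheek's face, jig x = +10, y = +40, z = +12 mm (cheek at rest). It backs the block's +y face and yields about 1 mm per 30 N of clamping, up to 9 mm.
- block: Printing block, 100 (along jig x) x 80 x 24 mm, 0.22 kg, pale wood with a terracotta face and yellow flowers; origin under its middle. It lies loose in the jig, origin at about jig x = +9, y = -0.5, z = +12 mm: its -y face, the slot's wall, at jig y = -40.5 mm, its front end at jig x = -41 mm. It has 1 to 3 mm of play.
- wedge: Pale waxed wedge, 110 (x) x 32 mm high lying flat, 0.1 kg; origin under its mid-length. Straight face y = +10 mm, goes to the block. Thin end at x = +55 mm: 12 mm thick. Slanted face (1 in 7, at -y: y = -2 at the thin end) to the fence. Tail from x = -20 to the red end at x = -55: parallel, 23 mm thick, y from -13 to +10. Laid right: the jig's yaw, origin at jig y = -50.5 mm or 1 to 2 mm less.
- wedge_thin (a point): Middle of the wedge's thin end face, 16 mm above its underside. It first jams with this point at jig x of about -5 to 45 mm, depending on the fence and the block's play; at x = -28 mm it lies loose in the mouth.
- wedge_thick (a point): Middle of the red thick end face, 16 mm above the underside: where to push, along jig +x. Once it jams, the push needed grows by about 2 to 4 N per mm driven, and it does not spring back. It ends 10 to 72 mm out of the mouth. Pushing askew or downwards wastes force in friction.
- strip: Bystander: straight grey packing strip, 110 x 20 x 32 mm, not tapered; origin under its middle. It and the wedge lie on either side of the jig, either way round.
- ink_yellow: Bystander: jar of yellow ink, 54 mm across, 100 mm tall; origin under its middle.
- ink_red: Bystander: jar of red ink, 54 mm across, 100 mm tall; origin under its middle.
- tube: Bystander: white upright bottle, 38 mm across, 130 mm tall; origin under its middle.
- brush: Bystander: brush lying on the table.
- spare_block: Bystander: spare printing block, 70 x 70 x 24 mm, grey face with a blue disc; origin under its middle.

How it is judged:
By the outcome, as a careful person would: the job done as asked, in the order asked, and still so for the second after the job is handed in, with the robot touching nothing.
It also fails if it takes over 61 s, if anything falls off the work surface, if the arm or the gripper's body presses on something with over 40 N, if the wrist force passes 120 N, or if a joint passes its speed limit or range.

## Robot

A 6-joint arm with a two-finger parallel gripper is mounted at the origin on the work surface. World frame = base frame: x ahead of the robot, y to its left, z up, the work surface at z = 0. Lengths are in m, angles in degrees, forces in N, time in s.
With the tool pointing down it reaches from about 0.325 to 0.85 m from the base axis. Payload 15.5 kg.
Tool frame: the origin (TCP) lies at the very end of the fingers, on their centre line; the grasp point (between the pads) lies hold_point_z behind it (hold_point_z is the distance from the TCP to the grasp point, in m); z points along the fingers, y is the line along which they close (so a half turn about z gives the same grasp; the last joint's range is limited). The gripper opens to 91 mm and grips with 3 to 60 N. Pads are 32 mm wide; open, the fingers measure 118 mm over their backs; the gripper's body (76 mm by 178 mm) begins 60 mm behind the grasp point.
Start: joints at [63.398, 28.281, 77.091, -0, 74.628, -5.472], TCP at [0.225, 0.583, 0.214] pointing down, gripper open.
Joint ranges: [-166.48, 166.48], [-47.26, 123.95], [12.59, 153.08], [-70.14, 250.14], [6.76, 159.57], [-176.63, 176.63]. Speed limits (degrees/s): [108.29, 108.29, 147.25, 172.46, 172.46, 172.46].

## Interface

Orientations are given as a 3x3 rotation matrix whose columns are the frame's x, y, z axes.
In Python, from station import get_obs, read_camera, close_job, recognise, regions_of, place_of, hold_point_z gives the robot as it stands.
- The arm moves only by the tool send_rows, never from a script. Its argument "steps" is a list of rows, each an object of numbers: "dx", "dy", "dz": the shift along the tool's x, y, z in m; "roll": the turn about the tool's z in degrees. A call has 1 to 20 rows; each row shifts and turns the commanded pose from where the row before left it, along the tool's axes as they then stand; what a row does not reach is not made up. A row lasts 1/8 s, in which the tool goes at most 62.5 mm and 10.7 degrees, less where a joint would pass 70% of its speed; a pose out of reach is approached as far as the arm can. A call with a gripper value outside its range is refused whole. "fingers" is the closure in counts, from 0 (fully open) to 255 (shut), set as the call begins (left out, the last holds). The fingers move at their own pace and stop on an object; the grip force is fixed at half the most. Time passes only in rows, so rows that do not move let the fingers close. It gives the time, the measured TCP pose, the force, the opening and the grip force at its end, in the units of the state.
- get_obs(): the state, without advancing time (a new reading comes with each control period).
- read_camera(name): name is "scene" or "top" or "wrist"; returns a dict with "pixels" (480x640x3 uint8, red, green, blue), "z_map" (480x640 float32, m along the optical axis (not along the pixel's ray), 0 where there is no reading), "camera_matrix" (3x3 intrinsics, pixels), "k1" (the pictures are not rectified: a ray, as slopes to the right and down, at radius r is drawn at 1 + k1 r^2 times it, then the intrinsics apply), "world_from_camera" (4x4, takes a point from camera to world coordinates); the wrist camera has in their place "hand_eye" (4x4, takes a point from camera to tool coordinates, whose origin is the TCP and whose axes are the flange's). Camera axes: x right, y up, looking along -z (the intrinsics and any distortion apply to the point x, -y, -z); pixel columns grow to the right and rows downward; lengths in m; the calibration is good to about 2 mm. A picture is of the moment at which its call begins: read the wrist's pose just before it.
- close_job(): hands the job in; it is judged then, once.
Trained networks look in a picture, given as the dict that the camera call returned (one of the last four; its "shot" number tells which), for a name from the list of things; names that differ only in an ending like _2 or _b are one class to them, and where a whole thing is asked for, a point or a joint stands for the part that bears it (a point fixed in the world has none). Each returns a list of dicts, best first, with "p" (0 to 1); they miss things now and then, are a little off and sometimes report something else, mostly with a low value. They report only what shows in the picture. A call takes as long as a camera call.
- recognise(picture, name): "centre" ([x, y, z] in m, in the coordinates of the camera as it stood for that picture, good to about 4 mm: the middle of the surface that is visible of it).
- regions_of(picture, name): "region" (480x640 bool, what is visible of it).
- place_of(picture, name): "centre" ([x, y, z] in m, in the coordinates of the camera as it stood for that picture, good to about 4 mm: a listed point, or the origin of a listed thing).
The state is a dict: "time": time; "joint_pos": joint angles; "joint_velocities": joint speeds; "effort": joint torques, N m; "ee_pos": TCP position; "orientation": TCP orientation; "force": force on the tool from outside, world axes, zero at the start; "ft_torque": the same for the moment, N m; "opening": opening from 0.0 (shut) to 1.0 (fully open); "grip_force": force on a finger pad.
Only numpy, scipy, OpenCV 4.12 (cv2) and the standard library are available. Lean on these libraries where they do the work, as an engineer would, in place of code of your own. Each camera call takes 0.05 s, during which the arm holds its last target. There are 200 camera calls.

## Working session

There is one attempt and no reset: what is moved stays moved. The work goes in short steps, Python scripts to look and compute and a tool call to move; the robot and the scene stay as the last step left them, time stands still between calls to the robot, and variables do not carry over. Pictures are saved under pics/ and viewed, at most 10 in all, crops included, and the job is handed in when it is done.

Besides the shell and the picture viewer there is one more tool, called after ">>>" as name(argument=value, ...) on one line, values as JSON. send_rows: Moves the arm, as the interface text tells. Its arguments: {"type":"object","properties":{"steps":{"type":"array","items":{"type":"object","properties":{"dx":{"type":"number"},"dy":{"type":"number"},"dz":{"type":"number"},"roll":{"type":"number"}}}},"fingers":{"type":"number"}},"required":["steps"]}

```bash
mkdir -p pics; ls
cat > h.py <<'E'
import numpy as np, cv2
from station import *
np.set_printoptions(precision=4, suppress=True)
def T_of(pic, obs):
    if "world_from_camera" in pic: return np.array(pic["world_from_camera"])
    T=np.eye(4); T[:3,:3]=obs["orientation"]; T[:3,3]=obs["ee_pos"]
    return T@np.array(pic["hand_eye"])
def shot(name):
    o=get_obs(); p=read_camera(name); return p,T_of(p,o)
def W(T,c): return T[:3,:3]@np.array(c)+T[:3,3]
def cloud(pic,T,mask):
    v,u=np.nonzero(mask&(pic["z_map"]>0)); K=np.array(pic["camera_matrix"]); z=pic["z_map"][v,u]
    d=cv2.undistortPoints(np.stack([u,v],1).astype(float)[:,None],K,np.array([pic["k1"],0,0,0.]))[:,0]
    P=np.stack([d[:,0]*z,-d[:,1]*z,-z],1); return P@T[:3,:3].T+T[:3,3]
def proj(pic,T,P):
    c=(np.atleast_2d(P)-T[:3,3])@T[:3,:3]; c=c*[1,-1,-1]
    return cv2.projectPoints(c,np.zeros(3),np.zeros(3),np.array(pic["camera_matrix"]),np.array([pic["k1"],0,0,0.]))[0][:,0]
def save(p,f): cv2.imwrite("pics/"+f,p["pixels"][:,:,::-1])
E
python3 - <<'E'
from h import *
print(get_obs(), hold_point_z)
for cam in ["top","scene"]:
    p,T=shot(cam); save(p,cam+"0.png"); print(cam,T,p["k1"])
    for n in ["jig","slot_mouth","block_stop","cheek_face","block","wedge","wedge_thin","wedge_thick","strip","ink_yellow","ink_red","tube","brush","spare_block"]:
        print(n,[(W(T,r["centre"]),round(r["p"],2)) for r in place_of(p,n)[:2]])
E
```

```text
pics
{'time': 0.0, 'joint_pos': array([63.3971, 28.315 , 77.1265, -0.0006, 74.6289, -5.4693]), 'joint_velocities': array([ 0.0197, -0.0287, -0.0716, -0.0489,  0.0141,  0.0317]), 'effort': array([ -0.0002, -87.8804, -38.1864,   0.0705,   0.0532,  -0.    ]), 'ee_pos': array([0.2251, 0.5826, 0.2133]), 'orientation': array([[-0.9327,  0.3605, -0.0005],
       [ 0.3605,  0.9327, -0.0011],
       [ 0.0001, -0.0012, -1.    ]]), 'force': array([ 0.0719, -0.6999, -0.4033]), 'ft_torque': array([ 0.0368, -0.0135,  0.0227]), 'grip_force': 0.0, 'opening': 1.0008139196384707} 0.0188
top [[-0.0465  0.9768 -0.209   0.3643]
 [-0.9989 -0.046   0.0073  0.0231]
 [-0.0025  0.2091  0.9779  1.1151]
 [ 0.      0.      0.      1.    ]] -0.10552932630397245
jig [(array([0.776 , 0.2965, 0.0003]), 0.43)]
slot_mouth [(array([ 0.5923, -0.0329,  0.0076]), 0.77)]
block_stop [(array([0.6828, 0.0388, 0.0114]), 0.96)]
cheek_face [(array([0.6283, 0.0669, 0.0096]), 0.73), (array([ 0.6169, -0.4294, -0.0009]), 0.36)]
block [(array([0.6331, 0.0259, 0.012 ]), 0.75), (array([ 0.4986, -0.3157, -0.0004]), 0.65)]
wedge [(array(
[... 886 characters left out ...]
(array([0.6264, 0.0597, 0.0113]), 0.77)]
block [(array([0.6332, 0.026 , 0.0127]), 0.8)]
wedge [(array([ 0.4949, -0.3125, -0.0016]), 0.69)]
wedge_thin [(array([ 0.5532, -0.3174,  0.015 ]), 0.74)]
wedge_thick [(array([ 0.4395, -0.3038,  0.0117]), 0.49), (array([ 0.5526, -0.3185,  0.0157]), 0.19)]
strip [(array([ 0.5391,  0.2605, -0.0008]), 0.7)]
ink_yellow [(array([ 0.6948,  0.373 , -0.001 ]), 0.91), (array([ 0.4564,  0.4785, -0.0019]), 0.35)]
ink_red [(array([ 0.7722,  0.2989, -0.0002]), 0.63)]
tube [(array([ 0.7071, -0.3141, -0.001 ]), 0.72)]
brush [(array([ 0.6206, -0.4279, -0.0009]), 0.59)]
spare_block [(array([ 0.4556,  0.4781, -0.0002]), 0.59), (array([ 0.4944, -0.3149, -0.0015]), 0.21)]
```

View pics/top0.png

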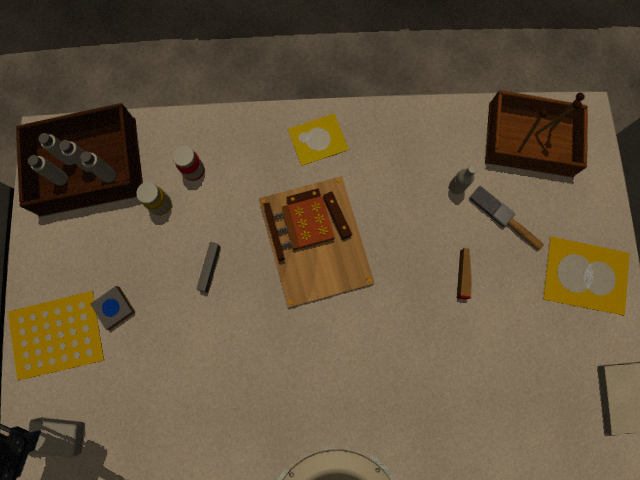

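Run:
```python
from h import *
p,T=shot("top"); 
for n in ["block","wedge"]:
    r=regions_of(p,n)[0]; C=cloud(p,T,r["region"]); top=C[C[:,2]>np.percentile(C[:,2],70)-0.006]
    print(n,r["p"],len(C),np.percentile(C[:,2],[10,50,90]))
    print(cv2.minAreaRect((top[:,:2]*1000).astype(np.float32)))
```

```text
block 0.6 1660 [0.0316 0.0349 0.0375]
((632.7400512695312, 25.842723846435547), (104.85643005371094, 80.0027847290039), 13.012542724609375)
wedge 0.86 606 [0.0097 0.0295 0.033 ]
((497.8162536621094, -313.3418884277344), (23.124372482299805, 108.54150390625), 81.08212280273438)
```

The top view shows the jig at about (315,240) with its mouth towards the robot. The wedge is at (465,275), red end (464,297) towards the robot, and the strip is at (208,268).

```bash
cat >> h.py <<'E'
def go(x,y,z,yaw):
    o=get_obs(); R=np.array(o["orientation"]); p=o["ee_pos"]
    cur=np.degrees(np.arctan2(R[1,0],R[0,0])); a=(cur-yaw+180)%360-180
    d=R.T@(np.array([x,y,z])-p)
    print("pos",p,"yaw",round(cur,2),"-> shift first mm",d*1000,"then roll",round(a,2))
E
python3 - <<'E'
from h import *
p,T=shot("wrist"); print(np.array(p["hand_eye"]),p["camera_matrix"])
go(0.56,0.0,0.26,194); go(0.49,-0.31,.25,172)
E
```

```text
[[-0.0004  0.9596  0.2813  0.0794]
 [ 1.      0.0003  0.0002 -0.0008]
 [ 0.0001  0.2813 -0.9596 -0.1714]
 [ 0.      0.      0.      1.    ]] [[369.1544   0.     316.7124]
 [  0.     369.1544 242.5019]
 [  0.       0.       1.    ]]
pos [0.2253 0.583  0.2139] yaw 158.87 -> shift first mm [-522.3316 -423.1349  -46.0809] then roll -35.13
pos [0.2253 0.583  0.2139] yaw 158.87 -> shift first mm [-568.7879 -737.5257  -36.0708] then roll -13.13
```

>>> send_rows(steps=[{"dx":-0.0435,"dy":-0.035,"dz":-0.004},{"dx":-0.0435,"dy":-0.035,"dz":-0.004},{"dx":-0.0435,"dy":-0.035,"dz":-0.004},{"dx":-0.0435,"dy":-0.035,"dz":-0.004},{"dx":-0.0435,"dy":-0.035,"dz":-0.004},{"dx":-0.0435,"dy":-0.035,"dz":-0.004},{"dx":-0.0435,"dy":-0.035,"dz":-0.004},{"dx":-0.0435,"dy":-0.035,"dz":-0.004},{"dx":-0.0435,"dy":-0.035,"dz":-0.004},{"dx":-0.0435,"dy":-0.035,"dz":-0.004},{"dx":-0.0435,"dy":-0.035,"dz":-0.004},{"dx":-0.0435,"dy":-0.035,"dz":-0.002},{"roll":-8.75},{"roll":-8.75},{"roll":-8.75},{"roll":-8.75},{},{}])

```text
schema error: expected keys dx, dy, dz, roll
```

Run:
```python
from h import *
p,T=shot("wrist"); save(p,"w1.png")
print(get_obs()["time"])
for n in ["slot_mouth","block_stop","cheek_face","block","jig"]:
    print(n,[(W(T,r["centre"]),round(r["p"],2)) for r in place_of(p,n)[:2]])
r=regions_of(p,"block")[0]["region"]; C=cloud(p,T,r); z=np.median(C[:,2]); C=C[abs(C[:,2]-z)<.004]
print("block",z,cv2.minAreaRect((C[:,:2]*1000).astype(np.float32)))
A=cloud(p,T,np.ones((480,640),bool)); B=A[abs(A[:,2]-.012)<.004]; B=B[(abs(B[:,0]-.6)<.2)&(abs(B[:,1])<.2)]
print("board",len(B),np.median(B[:,2]))
go(.49,-.31,.25,172)
```

```text
1.75
slot_mouth []
block_stop []
cheek_face []
block []
jig []Traceback (most recent call last):
  File "<stdin>", line 6, in <module>
IndexError: list index out of range
```

View pics/w1.png

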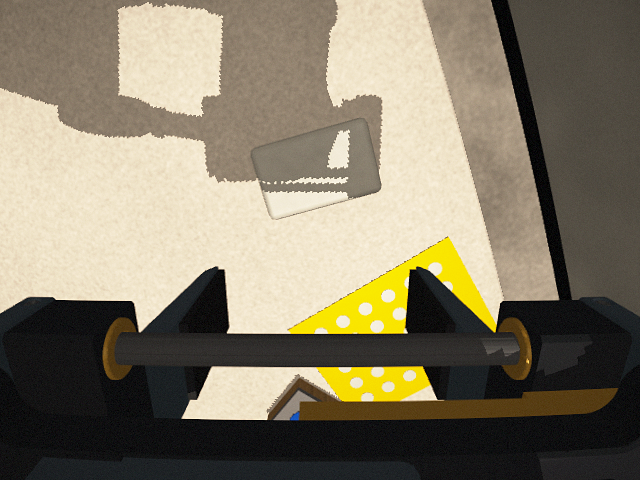

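The wrist view (yellow card at (400,330), fingers below row 270) shows that the camera sees only the tool +x side. I will therefore work with tool x pointing outwards.

```bash
python3 -c "
from h import *
go(.53,-.02,.25,14)"
```

```text
pos [0.2253 0.583  0.2139] yaw 158.87 -> shift first mm [-501.579  -452.5768  -36.0723] then roll 144.87
```

>>> send_rows(steps=[{"dx":-0.042,"dy":-0.038,"dz":-0.003,"roll":0},{"dx":-0.042,"dy":-0.038,"dz":-0.003,"roll":0},{"dx":-0.042,"dy":-0.038,"dz":-0.003,"roll":0},{"dx":-0.042,"dy":-0.038,"dz":-0.003,"roll":0},{"dx":-0.042,"dy":-0.038,"dz":-0.003,"roll":0},{"dx":-0.042,"dy":-0.038,"dz":-0.003,"roll":0},{"dx":-0.042,"dy":-0.038,"dz":-0.003,"roll":0},{"dx":-0.042,"dy":-0.038,"dz":-0.003,"roll":0},{"dx":-0.042,"dy":-0.038,"dz":-0.003,"roll":0},{"dx":-0.042,"dy":-0.038,"dz":-0.003,"roll":0},{"dx":-0.042,"dy":-0.038,"dz":-0.003,"roll":0},{"dx":-0.04,"dy":-0.036,"dz":-0.003,"roll":0}])

```text
time: 3.55
ee_pos: [0.5306, -0.0234, 0.2502]
orientation: [[-0.933, 0.361, 0.0], [0.361, 0.933, -0.0], [-0.0, 0.0, -1.0]]
force: [0.6, 1.3, 0.3]
opening: 1.0
grip_force: 0.0
```

>>> send_rows(steps=[{"dx":0,"dy":0,"dz":0,"roll":10},{"dx":0,"dy":0,"dz":0,"roll":10},{"dx":0,"dy":0,"dz":0,"roll":10},{"dx":0,"dy":0,"dz":0,"roll":10},{"dx":0,"dy":0,"dz":0,"roll":10},{"dx":0,"dy":0,"dz":0,"roll":10},{"dx":0,"dy":0,"dz":0,"roll":10},{"dx":0,"dy":0,"dz":0,"roll":10},{"dx":0,"dy":0,"dz":0,"roll":10},{"dx":0,"dy":0,"dz":0,"roll":10},{"dx":0,"dy":0,"dz":0,"roll":10},{"dx":0,"dy":0,"dz":0,"roll":10},{"dx":0,"dy":0,"dz":0,"roll":10},{"dx":0,"dy":0,"dz":0,"roll":10},{"dx":0,"dy":0,"dz":0,"roll":5},{"dx":0,"dy":0,"dz":0,"roll":0},{"dx":0,"dy":0,"dz":0,"roll":0}])

```text
time: 5.68
ee_pos: [0.5298, -0.0215, 0.2499]
orientation: [[0.97, 0.242, -0.0], [0.242, -0.97, 0.0], [-0.0, -0.0, -1.0]]
force: [-0.7, 0.0, 0.6]
opening: 0.998
grip_force: 0.0
```

```bash
cat > jig.py <<'E'
from h import *
import sys
p,T=shot("wrist"); save(p,sys.argv[1])
print(get_obs()["time"])
for n in ["slot_mouth","block_stop","cheek_face","block","jig"]:
    print(n,[(W(T,r["centre"]),round(r["p"],2)) for r in place_of(p,n)[:2]])
r=regions_of(p,"block")
if r:
    C=cloud(p,T,r[0]["region"]); z=np.median(C[:,2]); C=C[abs(C[:,2]-z)<.004]
    print("block",z,cv2.minAreaRect((C[:,:2]*1000).astype(np.float32)))
A=cloud(p,T,np.ones((480,640),bool)); B=A[abs(A[:,2]-.012)<.004]; B=B[(abs(B[:,0]-.6)<.2)&(abs(B[:,1])<.2)]
print("board",len(B),np.median(B[:,2]))
go(.42,-.30,.2,-8)
np.savez("jig.npz",A=A,T=T)
E
python3 jig.py w2.png
```

```text
5.725
slot_mouth [(array([ 0.5938, -0.0361,  0.0135]), 0.58)]
block_stop [(array([0.682 , 0.0371, 0.0112]), 0.9)]
cheek_face [(array([0.6243, 0.0646, 0.0177]), 0.76), (array([0.6357, 0.0235, 0.0104]), 0.73)]
block [(array([0.6326, 0.0261, 0.0126]), 0.81), (array([ 0.5552, -0.3244,  0.0158]), 0.6)]
jig []
block 0.03666939795785351 ((630.7944946289062, 24.667274475097656), (99.57823181152344, 80.54715728759766), 13.143248558044434)
board 27796 0.012577583134439269
pos [ 0.5299 -0.0215  0.2499] yaw 13.89 -> shift first mm [-173.5338  244.014    49.9032] then roll 21.89
```

View pics/w2.png

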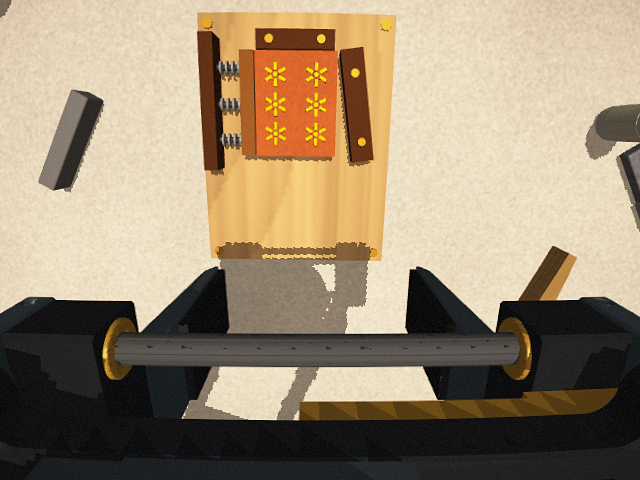

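The wrist view shows the block at (295,105), the end stop above it at (295,40) and the dark fence at (355,105). The slot mouth is at about (345,160) and the clear board lies below it. Next I will refine the jig pose and go to the wedge.

Run:
```python
from h import *
A=np.load("jig.npz")["A"]
B=A[(A[:,2]>.008)&(A[:,2]<.06)&(abs(A[:,0]-.6)<.17)&(abs(A[:,1]-.01)<.16)]
r=cv2.minAreaRect((B[:,:2]*1000).astype(np.float32)); print("board",r)
for yaw in (13.1,13.9):
    a=np.radians(yaw); R=np.array([[np.cos(a),-np.sin(a)],[np.sin(a),np.cos(a)]])
    J=(A[:,:2]-[.6326-.0087,.0261-.0016])@R*1000   # approx jig frame
    b=(A[:,2]>.008)&(A[:,2]<.06)&(abs(J[:,0])<200)&(abs(J[:,1])<130)
    ok=b&(A[:,2]>.03)&(A[:,2]<.042)
    bd=b
    for x0 in range(-150,90,40):
        s=bd&(abs(J[:,0]-x0)<4); print("board x",x0,np.percentile(J[s,1],[.5,99.5]).round(1),end=" ")
        s=ok&(abs(J[:,0]-x0)<3)
        if s.sum()>20:
            y=np.sort(J[s,1]); g=np.diff(y); i=np.where(g>4)[0]; print("gaps",[(y[k].round(1),y[k+1].round(1)) for k in i],end="")
        print()
    for y0 in (-60,-20,20,60):
        s=bd&(abs(J[:,1]-y0)<4); print("y",y0,np.percentile(J[s,0],[.5,99.5]).round(1))
    for y0 in (-30,0,30):
        s=ok&(abs(J[:,1]-y0)<3)&(J[:,0]<60); print("front y",y0,J[s,0].min().round(1))
```

```text
board ((591.689697265625, 16.397926330566406), (261.4826354980469, 200.87294006347656), 13.055788040161133)
board x -150 [-99.1  98.2] 
board x -110 [-99.4  98. ] 
board x -70 [-99.8  98.3] 
board x -30 [-99.8  90.3] gaps [(np.float64(-56.1), np.float64(-40.8))]
board x 10 [-98.9  90.8] gaps [(np.float64(-50.8), np.float64(-41.5))]
board x 50 [-99.6  90.6] gaps [(np.float64(52.9), np.float64(61.2)), (np.float64(61.2), np.float64(73.8))]
y -60 [-161.8   96.4]
y -20 [-161.4   95.5]
y 20 [-161.4   95.9]
y 60 [-161.3   96.1]
front y -30 -42.4
front y 0 -42.8
front y 30 -42.2
board x -150 [-97.1 100.2] 
board x -110 [-97.8  99.7] 
board x -70 [-99.2  99.3] 
board x -30 [-99.3  90.9] gaps [(np.float64(-55.7), np.float64(-40.3))]
board x 10 [-98.8  90.7] gaps [(np.float64(-50.7), np.float64(-41.7))]
board x 50 [-100.6   89.9] gaps [(np.float64(52.2), np.float64(60.4)), (np.float64(60.5), np.float64(73.1))]
y -60 [-162.8   95.5]
y -20 [-161.5   95.2]
y 20 [-161.6   96.2]
y 60 [-160.4   97. ]
front y -30 -42.7
front y 0 -42.8
front y 30 -41.8
```

>>> send_rows(steps=[{"dx":-0.03,"dy":0.04,"dz":0.008,"roll":0},{"dx":-0.03,"dy":0.04,"dz":0.008,"roll":0},{"dx":-0.03,"dy":0.04,"dz":0.008,"roll":0},{"dx":-0.03,"dy":0.04,"dz":0.008,"roll":0},{"dx":-0.03,"dy":0.04,"dz":0.008,"roll":0},{"dx":-0.024,"dy":0.044,"dz":0.01,"roll":0},{"dx":0,"dy":0,"dz":0,"roll":10},{"dx":0,"dy":0,"dz":0,"roll":10},{"dx":0,"dy":0,"dz":0,"roll":2},{"dx":0,"dy":0,"dz":0,"roll":0},{"dx":0,"dy":0,"dz":0,"roll":0}])

```text
time: 7.4
ee_pos: [0.4196, -0.2999, 0.2]
orientation: [[0.99, -0.139, 0.0], [-0.139, -0.99, -0.0], [0.0, 0.0, -1.0]]
force: [-0.1, -0.6, 0.2]
opening: 1.002
grip_force: 0.0
```

Run:
```python
from h import *
p,T=shot("wrist"); save(p,"w3.png")
for n in ["wedge","wedge_thin","wedge_thick"]:
    print(n,[(W(T,r["centre"]),round(r["p"],2)) for r in place_of(p,n)[:2]])
r=regions_of(p,"wedge")[0]["region"]; C=cloud(p,T,r); z=np.percentile(C[:,2],70); C=C[abs(C[:,2]-z)<.004]
print("wedge top",z,cv2.minAreaRect((C[:,:2]*1000).astype(np.float32)))
np.savez("wedge.npz",C=C)
# width profile along yaw -8 for several yaws
th=None
for yaw in (-10,-8,-6,-4):
    a=np.radians(yaw); R=np.array([[np.cos(a),-np.sin(a)],[np.sin(a),np.cos(a)]])
    J=(C[:,:2]-[.497,-.313])@R*1000
    print(yaw,J[:,0].min().round(1),J[:,0].max().round(1),[(x,*np.percentile(J[abs(J[:,0]-x)<4,1],[2,98]).round(1)) for x in (-45,-30,-10,10,30,45)])
```

```text
wedge [(array([ 0.4962, -0.3126, -0.0017]), 0.81)]
wedge_thin [(array([ 0.5547, -0.3194,  0.0179]), 0.89)]
wedge_thick [(array([ 0.4418, -0.3097,  0.0132]), 0.71)]
wedge top 0.03286961815160888 ((498.2611083984375, -314.0849304199219), (22.810760498046875, 109.54737091064453), 81.20828247070312)
-10 -53.5 56.1 [(-45, np.float64(-12.5), np.float64(9.5)), (-30, np.float64(-12.8), np.float64(9.1)), (-10, np.float64(-11.9), np.float64(9.6)), (10, np.float64(-8.4), np.float64(9.3)), (30, np.float64(-5.0), np.float64(9.1)), (45, np.float64(-3.6), np.float64(9.5))]
-8 -53.4 56.2 [(-45, np.float64(-10.9), np.float64(11.1)), (-30, np.float64(-11.7), np.float64(10.1)), (-10, np.float64(-11.2), np.float64(9.9)), (10, np.float64(-8.7), np.float64(8.9)), (30, np.float64(-5.9), np.float64(8.0)), (45, np.float64(-5.0), np.float64(7.9))]
-6 -53.6 56.2 [(-45, np.float64(-9.4), np.float64(12.6)), (-30, np.float64(-10.7), np.float64(11.2)), (-10, np.float64(-10.8), np.float64(10.3)), (10, np.float64(-9.1), np.float64(8.6)), (30, np.float64(-7.1), np.float64(7.0)), (45, np.float64(-6.7), np.float64(6.3))]
-4 -53.9 56.2 [(-45, np.float64(-7.8), np.float64(14.2)), (-30, np.float64(-9.6), np.float64(12.4)), (-10, np.float64(-10.1), np.float64(10.7)), (10, np.float64(-9.4), np.float64(8.3)), (30, np.float64(-8.2), np.float64(6.1)), (45, np.float64(-8.3), np.float64(4.9))]
```

View pics/w3.png

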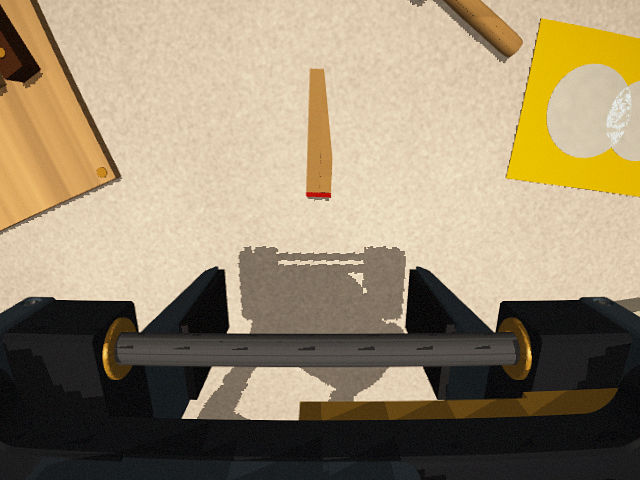

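The wrist view shows the wedge at (318,130), its thin end at the top (317,70), its red end at (318,195) and its straight face on the left (jig +y). This is the right way up, so no flip is needed.

```bash
python3 -c "
from h import *
go(.461,-.3087,.006,-10)"
```

```text
pos [ 0.4195 -0.3     0.1999] yaw -8.09 -> shift first mm [ 42.3234   2.7562 193.9391] then roll 1.91
```

>>> send_rows(steps=[{"dx":0.021,"dy":0.0014,"dz":0.03,"roll":1.9},{"dx":0.021,"dy":0.0006,"dz":0.04,"roll":0},{"dx":0,"dy":0,"dz":0.045,"roll":0},{"dx":0,"dy":0,"dz":0.045,"roll":0},{"dx":0,"dy":0,"dz":0.024,"roll":0},{"dx":0,"dy":0,"dz":0.01,"roll":0},{"dx":0,"dy":0,"dz":0,"roll":0},{"dx":0,"dy":0,"dz":0,"roll":0}])

```text
time: 8.65
ee_pos: [0.4612, -0.3091, 0.007]
orientation: [[0.985, -0.174, 0.001], [-0.174, -0.985, -0.001], [0.001, 0.001, -1.0]]
force: [-0.5, -0.4, -0.3]
opening: 1.0
grip_force: 0.0
```

>>> send_rows(fingers=255, steps=[{"dx":0,"dy":0,"dz":0,"roll":0},{"dx":0,"dy":0,"dz":0,"roll":0},{"dx":0,"dy":0,"dz":0,"roll":0},{"dx":0,"dy":0,"dz":0,"roll":0},{"dx":0,"dy":0,"dz":0,"roll":0},{"dx":0,"dy":0,"dz":0,"roll":0},{"dx":0,"dy":0,"dz":0,"roll":0},{"dx":0,"dy":0,"dz":0,"roll":0},{"dx":0,"dy":0,"dz":0,"roll":0}])

```text
time: 9.78
ee_pos: [0.4606, -0.3086, 0.0059]
orientation: [[0.985, -0.174, -0.0], [-0.174, -0.985, 0.0], [-0.0, -0.0, -1.0]]
force: [0.2, 0.3, -0.9]
opening: 0.249
grip_force: 30.0
```

>>> send_rows(steps=[{"dx":0,"dy":0,"dz":-0.02,"roll":0},{"dx":0,"dy":0,"dz":-0.04,"roll":0},{"dx":0,"dy":0,"dz":-0.04,"roll":0},{"dx":0.002,"dy":-0.042,"dz":-0.02,"roll":0},{"dx":0.002,"dy":-0.042,"dz":0,"roll":0},{"dx":0.002,"dy":-0.042,"dz":0,"roll":0},{"dx":0.002,"dy":-0.042,"dz":0,"roll":0},{"dx":0.002,"dy":-0.042,"dz":0,"roll":0},{"dx":0.001,"dy":-0.048,"dz":0,"roll":0},{"dx":0,"dy":0,"dz":0,"roll":-8},{"dx":0,"dy":0,"dz":0,"roll":-8},{"dx":0,"dy":0,"dz":0,"roll":-7.1},{"dx":0,"dy":0,"dz":0,"roll":0},{"dx":0,"dy":0,"dz":0,"roll":0}])

```text
time: 11.52
ee_pos: [0.5163, -0.0565, 0.1259]
orientation: [[0.975, 0.223, -0.0], [0.223, -0.975, 0.0], [-0.0, -0.0, -1.0]]
force: [0.3, 0.4, -0.1]
opening: 0.249
grip_force: 30.0
```

Run:
```python
from h import *
go(.5168,-.0563,.1,13.1)
p,T=shot("wrist"); save(p,"w4.png"); o=get_obs()
R=np.array(o["orientation"]); A=cloud(p,T,np.ones((480,640),bool)); L=(A-o["ee_pos"])@R*1000
# wedge in tool frame: top at tool z about -27
s=(abs(L[:,2]+26)<5)&(L[:,0]>5)&(abs(L[:,1])<25); w=L[s]
print("wedge top tool z",np.median(w[:,2]),"x",w[:,0].min(),w[:,0].max())
for x in (15,30,45,60,75,88): 
    q=w[abs(w[:,0]-x)<4]; print(x,np.percentile(q[:,1],[2,98]).round(1) if len(q) else None)
a=np.radians(13.1); Rj=np.array([[np.cos(a),-np.sin(a)],[np.sin(a),np.cos(a)]])
J=(A[:,:2]-[.6215,.0230])@Rj*1000; z=A[:,2]
ok=(z>.03)&(z<.042)
for x0 in (-35,-28,-20,-10,0,20,40):
    s=ok&(abs(J[:,0]-x0)<3)&(J[:,1]>-75)&(J[:,1]<-20); y=np.sort(J[s,1])
    if len(y)>5: k=np.argmax(np.diff(y)); print("slot",x0,y[k].round(1),y[k+1].round(1))
for y0 in (-20,0,20): 
    s=ok&(abs(J[:,1]-y0)<3)&(abs(J[:,0])<80); print("front",y0,J[s,0].min().round(1) if s.any() else None)
```

```text
pos [ 0.5163 -0.0565  0.1259] yaw 12.9 -> shift first mm [ 0.5323 -0.1205 25.8961] then roll -0.2
wedge top tool z -26.54458205904608 x 5.009671729803479 92.91896949582384
15 [-19.7  21.1]
30 [-10.3  10.1]
45 [-10.4   7.9]
60 [-10.4   5.7]
75 [-10.5   3.7]
88 [-10.5   1.8]
slot -35 -58.4 -33.5
slot -28 -57.1 -33.6
slot -20 -55.8 -37.8
slot -10 -53.1 -40.4
slot 0 -51.8 -40.8
slot 20 -48.8 -40.9
slot 40 -46.3 -40.8
front -20 -40.8
front 0 -40.6
front 20 -40.4
```

View pics/w4.png

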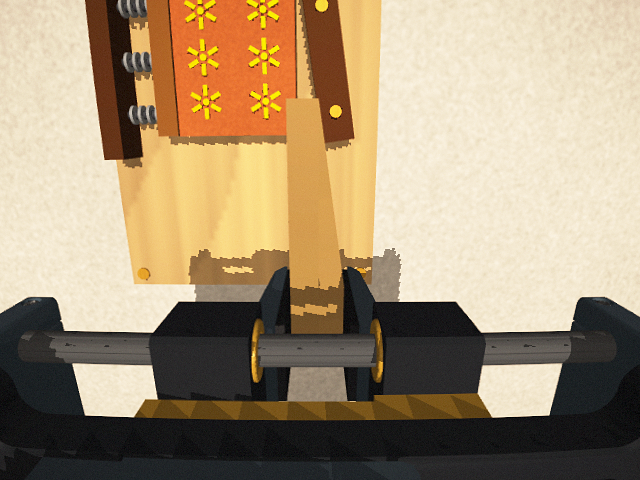

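The view shows the wedge in the fingers with its thin end at (302,100), straight face left, pointing at the slot between the block edge (297) and the fence (320). It needs a 1 mm shift towards the block. I will back off, lower, then slide it in.

>>> send_rows(steps=[{"dx":-0.025,"dy":-0.001,"dz":0.02,"roll":-0.2},{"dx":0,"dy":0,"dz":0.03,"roll":0},{"dx":0,"dy":0,"dz":0.03,"roll":0},{"dx":0,"dy":0,"dz":0.02,"roll":0},{"dx":0,"dy":0,"dz":0.007,"roll":0},{"dx":0,"dy":0,"dz":0,"roll":0},{"dx":0,"dy":0,"dz":0,"roll":0}])

```text
time: 12.45
ee_pos: [0.4922, -0.0613, 0.0195]
orientation: [[0.973, 0.229, 0.001], [0.229, -0.973, -0.0], [0.001, 0.0, -1.0]]
force: [-0.0, -0.2, -2.2]
opening: 0.248
grip_force: 30.0
```

Run:
```python
from h import *
p,T=shot("wrist"); o=get_obs(); print(o["force"],o["ee_pos"]); save(p,"w5.png")
R=np.array(o["orientation"]); A=cloud(p,T,np.ones((480,640),bool)); L=(A-o["ee_pos"])@R*1000
s=(abs(L[:,2]+26)<5)&(L[:,0]>5)&(abs(L[:,1])<25); w=L[s]
for x in (40,60,75,88): print(x,np.percentile(w[abs(w[:,0]-x)<3,1],[2,98]).round(1))
# block/fence in tool frame
ok=(A[:,2]>.03)&(A[:,2]<.04)&(abs(L[:,1])<50)&(L[:,0]>95)
for x0 in range(102,160,8):
    y=np.sort(L[ok&(abs(L[:,0]-x0)<3),1]); 
    if len(y)>5: k=np.argmax(np.diff(y)); print("slot",x0,y[k].round(1),y[k+1].round(1))
```

```text
[ 0.569   0.7213 -1.4776] [ 0.4922 -0.0613  0.0196]
40 [-10.1   8.7]
60 [-10.3   5.7]
75 [-10.4   3.7]
88 [-10.5   1.8]
slot 102 -11.8 5.3
slot 110 -11.7 4.1
slot 118 -11.7 2.9
slot 126 -11.8 1.8
```

View pics/w5.png

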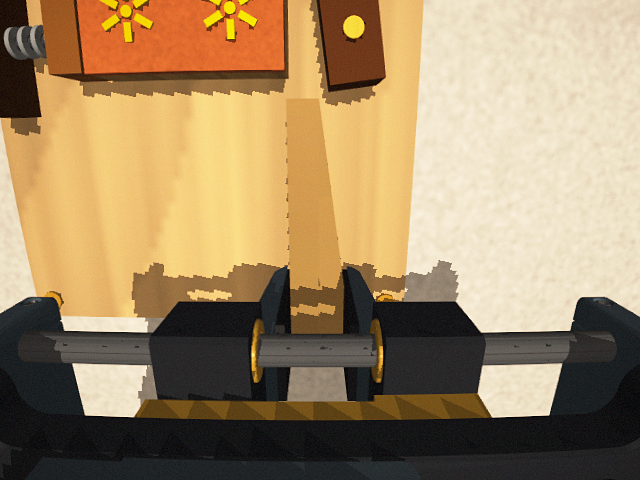

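The view shows the thin end at (303,100) centred on the slot mouth, with about 1.3 mm clearance on each side. I will slide it in 25 mm, lower it and release.

>>> send_rows(steps=[{"dx":0.007,"dy":0,"dz":0,"roll":0},{"dx":0.007,"dy":0,"dz":0,"roll":0},{"dx":0.006,"dy":0,"dz":0,"roll":0},{"dx":0.005,"dy":0,"dz":0,"roll":0},{"dx":0,"dy":0,"dz":0.0007,"roll":0},{"dx":0,"dy":0,"dz":0,"roll":0},{"dx":0,"dy":0,"dz":0,"roll":0}])

```text
time: 13.38
ee_pos: [0.5159, -0.0555, 0.0182]
orientation: [[0.973, 0.229, -0.0], [0.229, -0.973, 0.0], [-0.0, -0.0, -1.0]]
force: [0.8, -0.8, -1.2]
opening: 0.248
grip_force: 30.0
```

>>> send_rows(fingers=0, steps=[{"dx":0,"dy":0,"dz":0,"roll":0},{"dx":0,"dy":0,"dz":0,"roll":0},{"dx":0,"dy":0,"dz":0,"roll":0},{"dx":0,"dy":0,"dz":0,"roll":0},{"dx":0,"dy":0,"dz":0,"roll":0},{"dx":0,"dy":0,"dz":0,"roll":0},{"dx":0,"dy":0,"dz":-0.03,"roll":0},{"dx":0,"dy":0,"dz":-0.04,"roll":0},{"dx":-0.02,"dy":0,"dz":-0.04,"roll":0},{"dx":-0.04,"dy":0,"dz":-0.02,"roll":0},{"dx":0,"dy":0,"dz":0,"roll":0},{"dx":0,"dy":0,"dz":0,"roll":0}])

```text
time: 14.88
ee_pos: [0.4582, -0.0693, 0.1483]
orientation: [[0.973, 0.229, 0.001], [0.229, -0.973, -0.0], [0.001, 0.0, -1.0]]
force: [0.5, 0.9, -0.8]
opening: 1.006
grip_force: 0.0
```

```bash
cat > chk.py <<'E'
from h import *
import sys
p,T=shot("wrist"); save(p,sys.argv[1]); o=get_obs(); print(o["time"],o["ee_pos"],o["force"])
A=cloud(p,T,np.ones((480,640),bool))
a=np.radians(13.1); Rj=np.array([[np.cos(a),-np.sin(a)],[np.sin(a),np.cos(a)]])
J=(A[:,:2]-[.6215,.0230])@Rj*1000; z=A[:,2]
w=(z>.0405)&(z<.05)&(abs(J[:,1]+52)<16)&(J[:,0]>-160)&(J[:,0]<80); print("wedge z",np.median(z[w]),"x",np.percentile(J[w,0],[.3,99.7]).round(1))
lo,hi=np.percentile(J[w,0],[.3,99.7])
for x in np.arange(lo+6,hi-2,16): print(x.round(0),np.percentile(J[w&(abs(J[:,0]-x)<4),1],[2,98]).round(1),end=" ")
ok=(z>.03)&(z<.0395)
print()
for x0 in (-30,0,30): 
    s=ok&(abs(J[:,0]-x0)<3)&(J[:,1]>-75)&(J[:,1]<-20); y=np.sort(J[s,1]); k=np.argmax(np.diff(y)); print("slot",x0,y[k].round(1),y[k+1].round(1),end=" ")
for y0 in (-20,0,20): 
    s=ok&(abs(J[:,1]-y0)<3)&(abs(J[:,0])<80); print("front",y0,J[s,0].min().round(1) if s.any() else None,end=" ")
print(); x,y=Rj@[(lo-14-20)/1000,-.0525]+[.6215,.023]; go(x,y,.1,13.1)
E
python3 chk.py w6.png
```

```text
14.925 [ 0.4583 -0.0692  0.148 ] [-0.6707 -0.4702 -0.2189]
wedge z 0.04441867745518441 x [-137.9  -27.9]
-132.0 [-64.3 -42.1] -116.0 [-64.1 -42.2] -100.0 [-63.9 -42.3] -84.0 [-61.6 -41.8] -68.0 [-59.4 -41.9] -52.0 [-57.2 -42. ] -36.0 [-54.4 -42.1] 
slot -30 -55.8 -41.0 Traceback (most recent call last):
  File "chk.py", line 13, in <module>
    s=ok&(abs(J[:,0]-x0)<3)&(J[:,1]>-75)&(J[:,1]<-20); y=np.sort(J[s,1]); k=np.argmax(np.diff(y)); print("slot",x0,y[k].round(1),y[k+1].round(1),end=" ")
                                                                            ~~~~~~~~~^^^^^^^^^^^^
    return _wrapfunc(a, 'argmax', axis=axis, out=out, **kwds)
    return bound(*args, **kwds)
ValueError: attempt to get argmax of an empty sequence
```

View pics/w6.png

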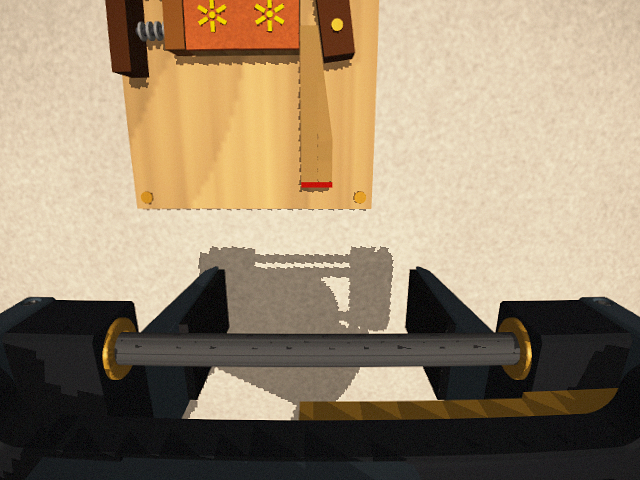

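Wedge released and loose: red end at (317,185), thin end in the mouth at (313,27), straight to the jig. Next I will close the fingers behind the red end and push.

>>> send_rows(fingers=255, steps=[{"dx":0,"dy":-0.0003,"dz":0,"roll":0},{"dx":0,"dy":0,"dz":0,"roll":0},{"dx":0,"dy":0,"dz":0.02,"roll":0},{"dx":0,"dy":0,"dz":0.035,"roll":0},{"dx":0,"dy":0,"dz":0.035,"roll":0},{"dx":0,"dy":0,"dz":0.03,"roll":0},{"dx":0,"dy":0,"dz":0.012,"roll":0},{"dx":0,"dy":0,"dz":0,"roll":0},{"dx":0,"dy":0,"dz":0,"roll":0},{"dx":0,"dy":0,"dz":0,"roll":0}])

```text
time: 16.18
ee_pos: [0.4582, -0.0691, 0.0171]
orientation: [[0.973, 0.23, 0.001], [0.23, -0.973, -0.0], [0.001, 0.001, -1.0]]
force: [-0.5, -0.5, -0.6]
opening: 0.002
grip_force: 0.0
```

```bash
sed -i '/^for x0 in (-30,0,30)/,/^for y0/{s/k=np.argmax/k=len(y)>5 and np.argmax/;s/print("slot",x0,y\[k\].round(1),y\[k+1\].round(1),end=" ")/print("slot",x0,(y[k],y[k+1]) if len(y)>5 else 0,end=" ")/}' chk.py
cat > st.py <<'E'
from h import *
o=get_obs(); p=o["ee_pos"]; a=np.radians(13.1); c,s=np.cos(a),np.sin(a); d=(p[:2]-[.6215,.023])*1000
f=o["force"]; print("t",o["time"],"jig",c*d[0]+s*d[1],-s*d[0]+c*d[1],"z",p[2],"push",-(c*f[0]+s*f[1]),f,"open",o["opening"])
E
python3 st.py
```

```text
t 16.175 jig -179.8972515053502 -52.66439081460879 z 0.017067201683881716 push 0.6597101376146431 [-0.5499 -0.5478 -0.5585] open 0.0016473378427533287
```

>>> send_rows(steps=[{"dx":0.01,"dy":0,"dz":0,"roll":0},{"dx":0.008,"dy":0,"dz":0,"roll":0},{"dx":0.003,"dy":0,"dz":0,"roll":0},{"dx":0.002,"dy":0,"dz":0,"roll":0},{"dx":0.002,"dy":0,"dz":0,"roll":0},{"dx":0.002,"dy":0,"dz":0,"roll":0},{"dx":0.002,"dy":0,"dz":0,"roll":0},{"dx":0.002,"dy":0,"dz":0,"roll":0},{"dx":0.002,"dy":0,"dz":0,"roll":0},{"dx":0.002,"dy":0,"dz":0,"roll":0},{"dx":0.002,"dy":0,"dz":0,"roll":0}])

```text
time: 17.55
ee_pos: [0.4938, -0.0604, 0.0162]
orientation: [[0.973, 0.23, 0.0], [0.23, -0.973, 0.0], [0.0, -0.0, -1.0]]
force: [0.6, -0.2, 0.0]
opening: 0.004
grip_force: 0.1
```

```bash
python3 st.py
```

```text
t 17.55 jig -143.26281121860492 -52.31083196489874 z 0.01621150683759391 push -0.5180429062857415 [ 0.5742 -0.1819  0.0291] open 0.003849197075294408
```

>>> send_rows(steps=[{"dx":0.0015,"dy":0,"dz":0,"roll":0},{"dx":0.0015,"dy":0,"dz":0,"roll":0},{"dx":0.0015,"dy":0,"dz":0,"roll":0},{"dx":0.0015,"dy":0,"dz":0,"roll":0},{"dx":0.001,"dy":0,"dz":0,"roll":0},{"dx":0.001,"dy":0,"dz":0,"roll":0}])

```text
time: 18.3
ee_pos: [0.5013, -0.0585, 0.0162]
orientation: [[0.973, 0.23, -0.0], [0.23, -0.973, 0.0], [-0.0, -0.0, -1.0]]
force: [-1.7, 0.4, 0.3]
opening: 0.006
grip_force: 0.8
```

>>> send_rows(steps=[{"dx":0.001,"dy":0,"dz":0,"roll":0},{"dx":0.001,"dy":0,"dz":0,"roll":0}])

```text
time: 18.55
ee_pos: [0.5034, -0.0581, 0.0162]
orientation: [[0.973, 0.23, -0.0], [0.23, -0.973, 0.0], [-0.0, -0.0, -1.0]]
force: [-1.2, -0.4, -0.2]
opening: 0.007
grip_force: 0.6
```

>>> send_rows(steps=[{"dx":0.001,"dy":0,"dz":0,"roll":0},{"dx":0.001,"dy":0,"dz":0,"roll":0}])

```text
time: 18.8
ee_pos: [0.505, -0.0576, 0.0161]
orientation: [[0.973, 0.23, -0.001], [0.23, -0.973, 0.0], [-0.001, -0.0, -1.0]]
force: [-4.4, 2.3, 1.2]
opening: 0.005
grip_force: 1.6
```

>>> send_rows(steps=[{"dx":0.0005,"dy":0,"dz":0,"roll":0},{"dx":0.0005,"dy":0,"dz":0,"roll":0}])

```text
time: 19.05
ee_pos: [0.5064, -0.0575, 0.0162]
orientation: [[0.973, 0.23, 0.0], [0.23, -0.973, -0.0], [0.0, 0.0, -1.0]]
force: [-3.0, 0.5, 0.5]
opening: 0.006
grip_force: 1.1
```

>>> send_rows(steps=[{"dx":0.0005,"dy":0,"dz":0,"roll":0},{"dx":0.0005,"dy":0,"dz":0,"roll":0}])

```text
time: 19.3
ee_pos: [0.5071, -0.0572, 0.0162]
orientation: [[0.973, 0.23, -0.001], [0.23, -0.973, 0.0], [-0.0, -0.0, -1.0]]
force: [-2.5, 0.1, 0.3]
opening: 0.004
grip_force: 1.0
```

>>> send_rows(steps=[{"dx":0.0005,"dy":0,"dz":0,"roll":0},{"dx":0.0005,"dy":0,"dz":0,"roll":0}])

```text
time: 19.55
ee_pos: [0.5083, -0.057, 0.0162]
orientation: [[0.973, 0.23, -0.0], [0.23, -0.973, -0.0], [-0.0, -0.0, -1.0]]
force: [-4.0, 1.2, 0.9]
opening: 0.004
grip_force: 1.6
```

>>> send_rows(steps=[{"dx":0.0005,"dy":0,"dz":0,"roll":0},{"dx":0.0005,"dy":0,"dz":0,"roll":0}])

```text
time: 19.8
ee_pos: [0.509, -0.0567, 0.0162]
orientation: [[0.973, 0.23, -0.0], [0.23, -0.973, 0.0], [-0.0, -0.0, -1.0]]
force: [-3.7, 0.8, 1.0]
opening: 0.007
grip_force: 1.9
```

>>> send_rows(steps=[{"dx":0.0005,"dy":0,"dz":0,"roll":0},{"dx":0.0005,"dy":0,"dz":0,"roll":0}])

```text
time: 20.05
ee_pos: [0.5098, -0.0564, 0.0161]
orientation: [[0.973, 0.23, -0.001], [0.23, -0.973, 0.0], [-0.001, -0.0, -1.0]]
force: [-6.0, 1.8, 1.0]
opening: 0.002
grip_force: 2.7
```

>>> send_rows(steps=[{"dx":0.0005,"dy":0,"dz":0,"roll":0},{"dx":0.0005,"dy":0,"dz":0,"roll":0}])

```text
time: 20.3
ee_pos: [0.5104, -0.0562, 0.0161]
orientation: [[0.973, 0.23, -0.001], [0.23, -0.973, 0.0], [-0.001, -0.001, -1.0]]
force: [-6.8, 0.7, 1.7]
opening: 0.005
grip_force: 3.4
```

>>> send_rows(steps=[{"dx":0.0005,"dy":0,"dz":0,"roll":0},{"dx":0.0005,"dy":0,"dz":0,"roll":0}])

```text
time: 20.55
ee_pos: [0.511, -0.0559, 0.0161]
orientation: [[0.973, 0.23, -0.002], [0.23, -0.973, 0.0], [-0.002, -0.001, -1.0]]
force: [-9.8, 0.4, 5.4]
opening: 0.002
grip_force: 4.8
```

>>> send_rows(steps=[{"dx":0.0005,"dy":0,"dz":0,"roll":0},{"dx":0.0005,"dy":0,"dz":0,"roll":0}])

```text
time: 20.8
ee_pos: [0.5115, -0.0556, 0.016]
orientation: [[0.973, 0.23, -0.003], [0.23, -0.973, 0.0], [-0.003, -0.001, -1.0]]
force: [-12.7, -0.4, 7.4]
opening: 0.002
grip_force: 5.9
```

>>> send_rows(steps=[{"dx":0.0005,"dy":0,"dz":0,"roll":0},{"dx":0.0005,"dy":0,"dz":0,"roll":0}])

```text
time: 21.05
ee_pos: [0.5121, -0.0554, 0.016]
orientation: [[0.973, 0.23, -0.004], [0.23, -0.973, 0.0], [-0.003, -0.001, -1.0]]
force: [-13.9, -1.5, 8.8]
opening: 0.003
grip_force: 7.1
```

>>> send_rows(steps=[{"dx":0,"dy":0,"dz":-0.0005,"roll":0},{"dx":0,"dy":0,"dz":-0.0005,"roll":0}])

```text
time: 21.3
ee_pos: [0.5124, -0.0553, 0.0168]
orientation: [[0.973, 0.23, -0.003], [0.23, -0.973, 0.001], [-0.003, -0.001, -1.0]]
force: [-9.2, 1.8, -2.8]
opening: 0.007
grip_force: 4.2
```

>>> send_rows(steps=[{"dx":0.0005,"dy":0,"dz":-0.0002,"roll":0},{"dx":0,"dy":0,"dz":0,"roll":0}])

```text
time: 21.55
ee_pos: [0.5125, -0.0552, 0.0169]
orientation: [[0.973, 0.23, -0.004], [0.23, -0.973, 0.001], [-0.004, -0.001, -1.0]]
force: [-12.0, -0.2, -0.6]
opening: 0.004
grip_force: 5.5
```

>>> send_rows(steps=[{"dx":0.0005,"dy":0,"dz":-0.0001,"roll":0},{"dx":0.0005,"dy":0,"dz":-0.0001,"roll":0}])

```text
time: 21.8
ee_pos: [0.513, -0.055, 0.017]
orientation: [[0.973, 0.23, -0.005], [0.23, -0.973, 0.001], [-0.005, -0.002, -1.0]]
force: [-14.0, -1.8, -0.7]
opening: 0.003
grip_force: 6.8
```

>>> send_rows(steps=[{"dx":0.0005,"dy":0,"dz":-0.0001,"roll":0},{"dx":0,"dy":0,"dz":0,"roll":0}])

```text
time: 22.05
ee_pos: [0.5133, -0.0549, 0.017]
orientation: [[0.973, 0.23, -0.005], [0.23, -0.973, 0.001], [-0.005, -0.002, -1.0]]
force: [-13.9, -2.5, -0.5]
opening: 0.005
grip_force: 6.9
```

>>> send_rows(steps=[{"dx":0.0005,"dy":0,"dz":-0.0001,"roll":0},{"dx":0.0005,"dy":0,"dz":-0.0001,"roll":0}])

```text
time: 22.3
ee_pos: [0.5138, -0.0547, 0.0172]
orientation: [[0.973, 0.23, -0.006], [0.23, -0.973, 0.001], [-0.006, -0.002, -1.0]]
force: [-17.0, -3.4, -0.1]
opening: 0.005
grip_force: 8.2
```

>>> send_rows(steps=[{"dx":0.0005,"dy":0,"dz":0,"roll":0},{"dx":0,"dy":0,"dz":0,"roll":0}])

```text
time: 22.55
ee_pos: [0.5142, -0.0546, 0.0171]
orientation: [[0.973, 0.23, -0.006], [0.23, -0.973, 0.001], [-0.006, -0.002, -1.0]]
force: [-16.3, -3.0, 0.8]
opening: 0.007
grip_force: 8.2
```

Pushing at about 17 N. One or two more small steps, aiming for 19 N.

>>> send_rows(steps=[{"dx":0.0005,"dy":0,"dz":-0.0001,"roll":0},{"dx":0.0002,"dy":0,"dz":0,"roll":0}])

```text
time: 22.8
ee_pos: [0.5145, -0.0544, 0.0172]
orientation: [[0.973, 0.23, -0.007], [0.23, -0.973, 0.001], [-0.007, -0.002, -1.0]]
force: [-17.9, -4.4, 0.9]
opening: 0.003
grip_force: 9.2
```

>>> send_rows(steps=[{"dx":0.0003,"dy":0,"dz":-0.0001,"roll":0},{"dx":0,"dy":0,"dz":0,"roll":0}])

```text
time: 23.05
ee_pos: [0.5147, -0.0544, 0.0172]
orientation: [[0.973, 0.23, -0.007], [0.23, -0.973, 0.001], [-0.007, -0.002, -1.0]]
force: [-17.4, -5.8, 0.2]
opening: 0.004
grip_force: 9.3
```

```bash
python3 st.py
```

```text
t 23.05 jig -121.5623012104216 -51.137316765867084 z 0.01723847491613652 push 18.24678818050958 [-17.3853  -5.797    0.1956] open 0.004058072273489515
```

>>> send_rows(steps=[{"dx":0.0004,"dy":0,"dz":0,"roll":0},{"dx":0,"dy":0,"dz":0,"roll":0},{"dx":0,"dy":0,"dz":0,"roll":0}])

```text
time: 23.42
ee_pos: [0.5149, -0.0542, 0.0172]
orientation: [[0.973, 0.23, -0.007], [0.23, -0.973, 0.001], [-0.007, -0.002, -1.0]]
force: [-18.5, -4.5, 0.3]
opening: 0.008
grip_force: 9.7
```

>>> send_rows(steps=[{"dx":-0.002,"dy":0,"dz":0,"roll":0},{"dx":-0.004,"dy":0,"dz":0,"roll":0},{"dx":-0.01,"dy":0,"dz":0,"roll":0},{"dx":-0.03,"dy":0,"dz":-0.01,"roll":0},{"dx":-0.03,"dy":0,"dz":-0.04,"roll":0},{"dx":-0.01,"dy":0,"dz":-0.06,"roll":0},{"dx":0,"dy":0,"dz":-0.06,"roll":0},{"dx":0,"dy":0,"dz":-0.04,"roll":0},{"dx":0,"dy":0,"dz":0,"roll":0},{"dx":0,"dy":0,"dz":0,"roll":0}])

```text
time: 24.68
ee_pos: [0.4348, -0.0742, 0.2277]
orientation: [[0.973, 0.229, 0.0], [0.229, -0.973, -0.0], [0.0, 0.0, -1.0]]
force: [-0.3, -0.3, -0.1]
opening: 0.006
grip_force: 0.0
```

```bash
python3 chk.py w7.png
```

```text
24.725 [ 0.4346 -0.0742  0.2273] [-0.1351 -0.2316 -0.8118]
wedge z 0.04497218975582301 x [-104.1  -10.9]
-98.0 [-61.5 -38.8] -82.0 [-61.3 -38.9] -66.0 [-61.2 -39. ] -50.0 [-58.5 -40. ] -34.0 [-56.6 -40. ] -18.0 [-53.9 -40.1] 
slot -30 (np.float64(-56.65863178407592), np.float64(-38.89950728975467)) slot 0 0 slot 30 0 front -20 -40.4 front 0 -41.0 front 20 -40.5 
pos [ 0.4346 -0.0742  0.2273] yaw 13.27 -> shift first mm [ 66.1427   0.5019 127.2133] then roll 0.17
```

View pics/w7.png

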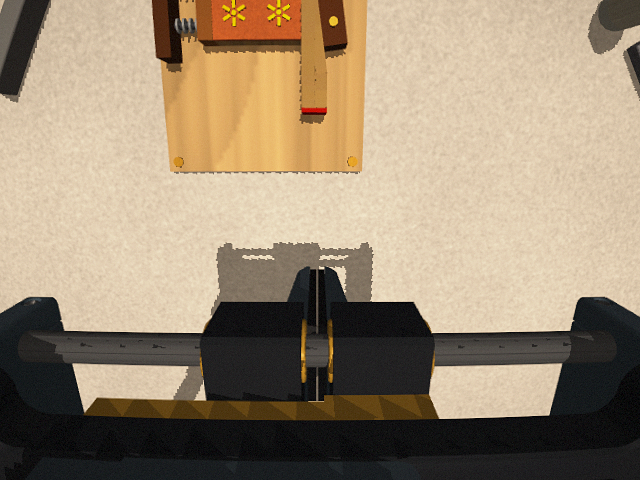

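The view shows the wedge driven in, its red end at (314,111) about 64 mm out of the mouth. Next I will check the block against its end stop from the earlier viewpoint.

>>> send_rows(steps=[{"dx":0.035,"dy":-0.01,"dz":-0.01,"roll":0},{"dx":0.035,"dy":-0.01,"dz":-0.01,"roll":0},{"dx":0.035,"dy":-0.01,"dz":0,"roll":0},{"dx":0,"dy":0,"dz":0,"roll":0},{"dx":0,"dy":0,"dz":0,"roll":0}])

```text
time: 25.35
ee_pos: [0.5295, -0.021, 0.2469]
orientation: [[0.973, 0.23, -0.003], [0.23, -0.973, 0.0], [-0.002, -0.001, -1.0]]
force: [0.1, -0.4, -0.2]
opening: 0.002
grip_force: 0.0
```

```bash
python3 chk.py w8.png
python3 - <<'E'
import cv2
a=cv2.imread("pics/w2.png")[0:200,180:420]; b=cv2.imread("pics/w8.png")[0:200,180:420]
cv2.imwrite("pics/cmp.png",cv2.resize(cv2.hconcat([a,b]),(800,333),interpolation=cv2.INTER_CUBIC))
E
```

```text
25.4 [ 0.5295 -0.0212  0.2472] [-0.4182 -0.5661 -0.3322]
wedge z 0.04494664782256114 x [-103.3    5.5]
-97.0 [-61.1 -39.5] -81.0 [-60.9 -39.2] -65.0 [-60.3 -39. ] -49.0 [-58.7 -38.8] -33.0 [-56.3 -39.5] -17.0 [-54.  -39.3] -1.0 [-51.7 -39.1] 
slot -30 (np.float64(-56.86026081601622), np.float64(-38.86200790893002)) slot 0 (np.float64(-53.13415547627619), np.float64(-38.49690429893729)) slot 30 (np.float64(-47.6590294669067), np.float64(-39.080001470530064)) front -20 -39.4 front 0 -39.4 front 20 -39.4 
pos [ 0.5295 -0.0212  0.2472] yaw 13.26 -> shift first mm [-37.4798  30.3349 147.2626] then roll 0.16
```

View pics/cmp.png

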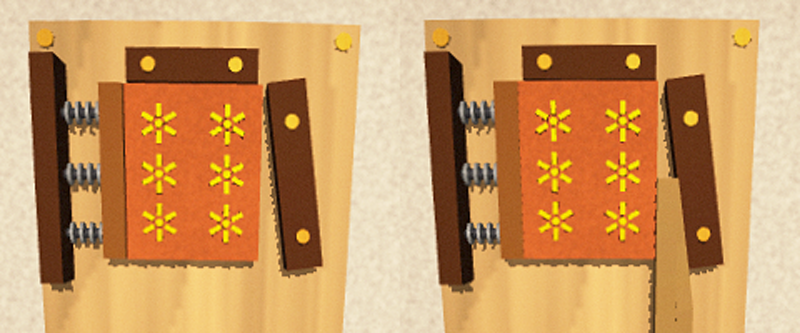

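Compared with before, the block now sits square against the stop and has been pressed about 2 mm into the cheek. The wedge lies straight along its face and the arm is clear.

```bash
python3 -c "
from station import *
print(close_job())"
```

```text
the job is handed in; nothing more can be done
None
```

The wedge was released loose in the slot mouth and then driven in with a push that peaked at about 19 N. It now stands by itself, with the block square against its end stop; the job was handed in at about 25 s, and no verdict came back.

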